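# Let the sample bottle out of the ratchet clamp

### The arm

A 7-joint arm with a two-finger parallel gripper is mounted at the origin on the work surface. World frame = base frame: x ahead of the robot, y to its left, z up, the work surface at z = 0. Lengths are in m, angles in rad, forces in N, time in s.
With the tool pointing down it reaches from about 0.425 to 1.025 m from the base axis. Payload 9.4 kg.
Tool frame: the origin (TCP) lies at the centre of the arm's flange, where the gripper is bolted on; the fingertips stand 173 mm ahead of it and the grasp point (between the pads) lies 155 mm ahead of it (robot.grip_depth is the distance from the TCP to the grasp point, in m); z points along the fingers, y is the line along which they close (so a half turn about z gives the same grasp; the last joint's range is limited). The gripper opens to 85 mm and grips with 20 to 120 N. Pads are 22 mm wide; open, the fingers measure 114 mm over their backs; the gripper's body (76 mm by 85 mm) begins 54 mm behind the grasp point. The pads swing forward as they close: fully open they stand 13 mm farther back than shut.
Start: joints at [-1.319, 0.599, -0.003, 1.599, 0.002, 0.943, -0.08], TCP at [0.234, 0.686, 0.405] pointing down, gripper open.
Joint ranges: [-2.57, 2.57], [-0.35, 1.97], [-1.29, 1.29], [0.11, 2.56], [-1.05, 4.19], [0.11, 1.86], [-2.63, 2.63]. Speed limits (rad/s): [2.22, 2.22, 3.01, 3.01, 3.14, 3.14, 3.14].

### API

Orientations are given as a unit quaternion [x, y, z, w].
In Python, from workcell import robot, cams, finder gives the robot as it stands.
- The arm moves only by the tool move_arm, never from a script. Its argument "commands" is a list that holds one entry, the list of rows, each a list of 7 numbers: the finger opening in cm, from 0 to 8.54, then the shift along the tool's x, y, z in cm, then the turn, a rotation vector about the tool's x, y, z in rad. In form: [[[claw, dx, dy, dz, ax, ay, az], ...]]. A call has 1 to 5 rows; each row shifts and turns the commanded pose from where the row before left it, along the tool's axes as they then stand; what a row does not reach is not made up. A row lasts 1/10 s, in which the tool goes at most 50 mm and 8.59 degrees, less where a joint would pass 70% of its speed; a pose out of reach is approached as far as the arm can. A call is refused whole if a number of a shift passes 5 or a number of a turn 0.15, either way. A call with a gripper value outside its range is refused whole. The fingers move at their own pace and stop on an object; the grip force is fixed at half the most. Time passes only in rows, so rows that do not move let the fingers close. It gives the time, the measured TCP pose, the force, the opening and the grip force at its end, in the units of the state.
- robot.state(): the state, without advancing time (a new reading comes with each control period).
- cams.get_image(name): name is "scene" or "top" or "wrist"; returns (picture, depth): 384x512x3 uint8, red, green, blue; 384x512 float32, m along the optical axis (not along the pixel's ray), 0 where there is no reading.
- cams.get_calibration(name): a dict with "mtx" (3x3 intrinsics, pixels), "position" and "rotation" of the camera in the world. Camera axes: x right, y up, looking along -z (the intrinsics and any distortion apply to the point x, -y, -z); pixel columns grow to the right and rows downward; lengths in m; the calibration is good to about 2 mm. A picture is of the moment at which its call begins: read the wrist's pose just before it. get_calibration takes no time and is no camera call; for the wrist camera it gives the pose at the moment of the call.
- robot.finish_job(): hands the job in; it is judged then, once.
Trained networks look in the newest picture that a camera, given by its name, has taken for a name from the list of things; names that differ only in an ending like _2 or _b are one class to them, and where a whole thing is asked for, a point or a joint stands for the part that bears it (a point fixed in the world has none). Each returns a list of dicts, best first, with "conf" (0 to 1); they miss things now and then, are a little off and sometimes report something else, mostly with a low value. They report only what shows in the picture. A call takes as long as a camera call.
- finder.spot_in(camera, name): "position" ([x, y, z] in m, in the coordinates of the camera as it stood for that picture, good to about 4 mm: the middle of the surface that is visible of it).
The state is a dict: "clock": time; "joints": joint angles; "dq": joint speeds; "effort": joint torques, N m; "eef_pos": TCP position; "orientation": TCP orientation; "wrist_force": force on the tool from outside, world axes, zero at the start; "torque": the same for the moment, N m; "finger_gap": opening from 0.0 (shut) to 1.0 (fully open); "finger_force": force on a finger pad.
Only numpy, scipy, OpenCV 4.12 (cv2) and the standard library are available. Lean on these libraries where they do the work, as an engineer would, in place of code of your own. Each camera call takes 0.05 s, during which the arm holds its last target. There are 200 camera calls.

### The job

Free the sample bottle from the ratchet clamp: press down the red thumb lever until the pawl is off the ratchet wheel and hold it there while the jaw runs fully back, without forcing the lever hard against its stop. Then lift the bottle out, set it down gently, upright, in the middle of the stirrer's white plate and let go; leave the other glassware alone.

Things in the scene. Friction and masses are not known exactly. Their poses are not given: they have to be found in the camera images.
- clamp: ratchet bottle clamp on a blue base fixed to the bench, 110 (its x) by 325 (its y) by 18 mm; origin under the base's middle. Along its y from -y: red lever, brass pawl, steel ratchet wheel (60 mm across), sliding aluminium jaw with rubber face, bottle (on the base at x 0, y +95 mm), fixed V-block. Jaw and V-block tops 81 mm above the bench, pawl's 101 mm
- lever: red thumb lever; origin on its pivot (clamp x 0, y -90 mm, 83 mm above the bench), pivot axis along clamp x; it reaches along clamp -y to a flat pad and springs back (1 to 3 N at the pad). Pressing it first takes up free play, different every time (0 to 21 mm at the pad, hidden, to be felt), then it lifts the pawl. More than 15 N on it counts as forcing
- lever_pad (a point): centre of the top face of the lever's pad, 78 mm along from the pivot; pad 36 mm (clamp x) by 44 mm (clamp y), level and 96 mm above the bench at rest; press it down from above
- pawl: brass sprung pawl, its hooked nose between the wheel's teeth; origin on the lever's pivot. Once the lever picks it up it takes about 4 to 7 N at the lever's pad; some 7 to 8 mm of pad travel later it is clear of the wheel, and about 12 mm after pick-up it meets a stiff rubber stop (some 4 N per mm at the pad)
- jaw (a joint): how far the sliding jaw has backed off, m: 0 clamped on the bottle, 0.030 fully back. While the pawl is held off the wheel a spring drives the jaw back by itself at 10 to 15 mm/s (2 to 3 s in all); if the pawl drops in early the jaw stops at the next tooth (every 6 mm) and the lever must be pressed again
- bottle_mid (a point): centre, half-way up, of the white sample bottle: body 54 mm in diameter, 125 mm tall in all, about 0.15 to 0.3 kg, with a round blue cap 34 mm in diameter that takes up the top 22 mm (cap centre 51.5 mm above this point); take it by the cap from above
- plate (a point): centre of the top face of the stirrer's round white plate, 124 mm in diameter, 54 mm above the bench; the stirrer is a fixed blue box 150 by 140 mm
- flask: conical glass flask, 74 mm wide, 102 mm tall, a bystander; origin at the centre of its underside
- beaker: glass beaker, 66 mm wide, 75 mm tall, a bystander; origin at the centre of its underside
- jar: small amber jar with a black lid, 54 mm wide, 70 mm tall, a bystander; origin at the centre of its underside

How it is judged:
By the outcome, as a careful person would: the job done as asked, in the order asked, and still so for the second after the job is handed in, with the robot touching nothing.
It also fails if it takes over 70 s, if anything falls off the work surface, if the arm or the gripper's body presses on something with over 40 N, if the wrist force passes 120 N, or if a joint passes its speed limit or range.

## Working session

There is one attempt and no reset: what is moved stays moved. The work goes in short steps, Python scripts to look and compute and a tool call to move; the robot and the scene stay as the last step left them, time stands still between calls to the robot, and variables do not carry over. Pictures are saved under pics/ and viewed, at most 10 in all, crops included, and the job is handed in when it is done.

Besides the shell and the picture viewer there is one more tool, called after "Request:" by a JSON object that holds its "op" and its "data", one argument or row to a line. move_arm: Moves the arm, as the interface text tells. Its arguments: {"type":"object","properties":{"commands":{"type":"array","items":{"type":"array","items":{"type":"array","items":{"type":"number"}}}}},"required":["commands"]}

```bash
mkdir -p pics
cat > h.py <<'E'
import numpy as np, cv2
from workcell import robot, cams, finder
def w(cam,p):
    c=cams.get_calibration(cam); R=np.array(c["rotation"]); 
    return np.array(c["position"])+R@np.array(p)
def shot(cam,fn=None):
    im,d=cams.get_image(cam)
    if fn: cv2.imwrite("pics/"+fn,im[:,:,::-1])
    return im,d
def find(cam,names):
    for n in names:
        for r in finder.spot_in(cam,n)[:2]:
            print(cam,n,round(r["conf"],2),np.round(w(cam,r["position"]),4))
def st():
    s=robot.state(); print({k:np.round(s[k],3).tolist() for k in("clock","joints","eef_pos","orientation","wrist_force","finger_gap")})
E
python3 - <<'E'
from h import *
st()
a,_=shot("top"); find("top",["lever_pad","lever","pawl","jaw","bottle_mid","clamp","plate","flask","beaker","jar"])
b,_=shot("scene"); find("scene",["lever","bottle_mid","plate"])
cv2.imwrite("pics/a.png",cv2.resize(np.vstack([a,b]),(448,600+72))[:600,:,::-1]) if 0 else cv2.imwrite("pics/a.png",cv2.resize(np.hstack([a,b]),(800,300))[:,:,::-1])
for c in("top","scene"):
    k=cams.get_calibration(c); print(k)
E
```

```text
{'clock': 0.0, 'joints': [-1.319, 0.6, -0.003, 1.6, 0.002, 0.943, -0.08], 'eef_pos': [0.234, 0.686, 0.404], 'orientation': [0.164, 0.987, -0.001, -0.0], 'wrist_force': [-0.333, 0.211, 0.251], 'finger_gap': 0.997}Traceback (most recent call last):
  File "<stdin>", line 3, in <module>
  File "h.py", line 13, in find
    print(cam,n,round(r["conf"],2),np.round(w(cam,r["position"]),4))
                                            ~^^^^^^^^^^^^^^^^^^^
  File "h.py", line 5, in w
    return np.array(c["position"])+R@np.array(p)
                                   ~^~~~~~~~~~~~
ValueError: matmul: Input operand 1 has a mismatch in its core dimension 0, with gufunc signature (n?,k),(k,m?)->(n?,m?) (size 3 is different from 4)
```

```bash
sed -i 's/R=np.array(c\["rotation"\]); */R=Rot.from_quat(c["rotation"]).as_matrix()/; 1a from scipy.spatial.transform import Rotation as Rot' h.py
python3 - <<'E'
from h import *
a,_=shot("top"); find("top",["lever_pad","lever","pawl","jaw","bottle_mid","clamp","plate","flask","beaker","jar"])
b,_=shot("scene"); find("scene",["lever","bottle_mid","plate"])
cv2.imwrite("pics/a.png",cv2.resize(np.hstack([a,b]),(800,300))[:,:,::-1])
for c in("top","scene"):
    k=cams.get_calibration(c); print(k)
E
```

```text
top lever_pad 0.62 [ 0.5288 -0.0858  0.0935]
top lever 0.7 [ 0.5263 -0.088   0.0987]
top pawl 0.74 [ 0.7234 -0.0953  0.0733]
top pawl 0.55 [ 0.5208 -0.0041  0.1036]
top jaw 0.57 [0.5099 0.1024 0.0477]
top bottle_mid 0.64 [0.5008 0.1545 0.1137]
top clamp 0.89 [0.5148 0.0514 0.0213]
top plate 0.73 [ 0.4807 -0.3474  0.0587]
top flask 0.73 [0.7321 0.1853 0.0423]
top beaker 0.71 [0.7589 0.0653 0.0313]
top jar 0.75 [ 0.7238 -0.0953  0.0727]
top jar 0.25 [ 0.5286 -0.0871  0.097 ]
scene lever 0.69 [ 0.5315 -0.0869  0.0975]
scene bottle_mid 0.96 [0.5136 0.144  0.1035]
scene plate 0.76 [ 0.5044 -0.3691  0.045 ]
{'mtx': array([[475.7771681 ,   0.        , 256.29704301],
       [  0.        , 475.7771681 , 193.8299644 ],
       [  0.        ,   0.        ,   1.        ]]), 'position': array([ 0.44194114, -0.03432489,  1.19128346]), 'rotation': array([-0.05242243,  0.06000894,  0.71087288, -0.69879221])}
{'mtx': array([[354.02265841,   0.        , 260.38998342],
       [  0.        , 354.02265841, 193.20740785],
       [  0.        ,   0.        ,   1.        ]]), 'position': array([ 0.92335907, -0.59318914,  0.60236794]), 'rotation': array([0.4159256 , 0.1081609 , 0.25152393, 0.86720403])}
```

View pics/a.png

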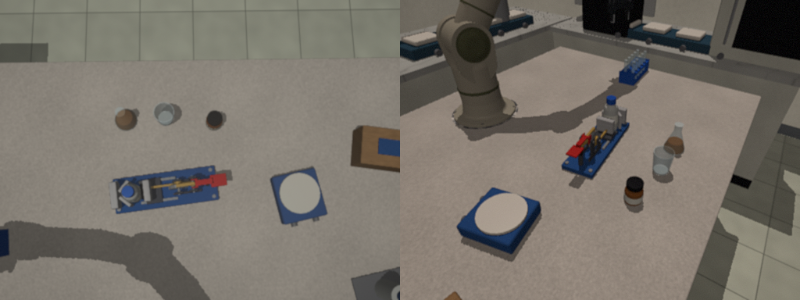

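The top view (left half) shows the clamp, with its red lever pad at about (217,180) and the blue cap at about (128,192). The white plate is at (300,194), and the bystanders sit in a row above the clamp. I'll refine these three points by colour.

```bash
cat >> h.py <<'E'
def ray(cam,uv,z,c=None):
    c=c or cams.get_calibration(cam); K=c["mtx"]; R=Rot.from_quat(c["rotation"]).as_matrix()
    d=R@np.array([(uv[0]-K[0,2])/K[0,0],-(uv[1]-K[1,2])/K[1,1],-1]); p=np.array(c["position"])
    return p+d*(z-p[2])/d[2]
def proj(cam,X):
    c=cams.get_calibration(cam);K=c["mtx"];q=Rot.from_quat(c["rotation"]).inv().apply(np.array(X)-c["position"])
    return K[0,2]+K[0,0]*q[0]/-q[2], K[1,2]-K[1,1]*q[1]/-q[2]
def blob(im,mask,cam,z,near,r=40):
    u,v=proj(cam,near); yy,xx=np.mgrid[:384,:512]
    m=(mask&((xx-u)**2+(yy-v)**2<r*r)).astype(np.uint8)
    n,l,s,ce=cv2.connectedComponentsWithStats(m); i=1+np.argmax(s[1:,4])
    pts=np.argwhere(l==i)[:,::-1].astype(np.float32); rc=cv2.minAreaRect(pts)
    print(cam,"n",s[i,4],"cen",np.round(ce[i],1),np.round(ray(cam,ce[i],z),4),"rect",np.round(rc[0],1),np.round(rc[1],1),np.round(ray(cam,rc[0],z),4)); return l==i
E
python3 - <<'E'
from h import *
im,d=shot("top"); f=im.astype(int); r,g,b=f[...,0],f[...,1],f[...,2]
blob(im,(r>110)&(r>2.2*g),"top",.096,[.528,-.086,.096],60)
blob(im,(b>90)&(b>1.6*r),"top",.143,[.502,.157,.143],14)
blob(im,(np.minimum(r,b)>165),"top",.054,[.48,-.347,.054],50)
cv2.imwrite("pics/b.png",cv2.resize(im[200:280,130:310],(792,352),interpolation=cv2.INTER_CUBIC)[:,:,::-1])
E
```

```text
top n 417 cen [271.6 231. ] [ 0.5304 -0.0814  0.096 ] rect [268.  231.4] [14.4 41.5] [ 0.5296 -0.0732  0.096 ]
top n 178 cen [163.  244.8] [0.5005 0.1592 0.143 ] rect [163. 245.] [14. 14.] [0.5    0.1592 0.143 ]Traceback (most recent call last):
  File "<stdin>", line 5, in <module>
  File "h.py", line 27, in blob
    n,l,s,ce=cv2.connectedComponentsWithStats(m); i=1+np.argmax(s[1:,4])
                                                      ~~~~~~~~~^^^^^^^^^
    return _wrapfunc(a, 'argmax', axis=axis, out=out, **kwds)
    return bound(*args, **kwds)
ValueError: attempt to get argmax of an empty sequence
```

Request:
{"op": "move_arm", "data": {
  "commands": [
    [[0,-2.98,-3.59,0,0,0,0],[0,-2.98,-3.59,0,0,0,0],[0,-2.98,-3.59,0,0,0,0],[0,-2.98,-3.59,0,0,0,0],[0,-2.98,-3.59,0,0,0,0]]
  ]
}}

```text
clock: 1.4
eef_pos: [0.3176, 0.4664, 0.4049]
orientation: [0.164, 0.987, 0.0, 0.0]
wrist_force: [1.6, -0.0, 0.0]
finger_gap: 0.143
finger_force: 0.0
```

Request:
{"op": "move_arm", "data": {
  "commands": [
    [[0,-2.98,-3.59,0,0,0,0],[0,-2.98,-3.59,0,0,0,0],[0,-2.98,-3.59,0,0,0,0],[0,-2.98,-3.59,0,0,0,0],[0,-2.98,-3.59,0,0,0,0]]
  ]
}}

```text
clock: 1.9
eef_pos: [0.4006, 0.2484, 0.405]
orientation: [0.164, 0.987, 0.0, 0.0]
wrist_force: [1.6, 0.2, -0.3]
finger_gap: 0.002
finger_force: 0.0
```

Request:
{"op": "move_arm", "data": {
  "commands": [
    [[0,-2.98,-3.59,0,0,0,0],[0,-2.98,-3.59,0,0,0,0],[0,-2.98,-3.59,0,0,0,0],[0,-2.98,-3.59,0,0,0,0],[0,-2.98,-3.59,0,0,0,0]]
  ]
}}

```text
clock: 2.4
eef_pos: [0.4837, 0.0303, 0.4051]
orientation: [0.164, 0.987, 0.0, 0.0]
wrist_force: [1.9, 0.1, 0.7]
finger_gap: 0.0
finger_force: 0.0
```

Request:
{"op": "move_arm", "data": {
  "commands": [
    [[0,0,0,0,0,0,0.14],[0,0,0,0,0,0,0.14],[0,0,0,0,0,0,0.14],[0,0,0,0,0,0,0.14]]
  ]
}}

```text
clock: 2.8
eef_pos: [0.4834, 0.0319, 0.4049]
orientation: [0.433, 0.901, 0.0, 0.0]
wrist_force: [0.1, -0.6, 0.2]
finger_gap: 0.005
finger_force: 0.0
```

Request:
{"op": "move_arm", "data": {
  "commands": [
    [[0,0,0,0,0,0,0.14],[0,0,0,0,0,0,0.14],[0,0,0,0,0,0,0.14],[0,0,0,0,0,0,0.14],[0,0,0,0,0,0,0]]
  ]
}}

```text
clock: 3.3
eef_pos: [0.4833, 0.0324, 0.4048]
orientation: [0.663, 0.748, 0.0, 0.0]
wrist_force: [0.4, 0.7, -0.2]
finger_gap: 0.002
finger_force: 0.0
```

```bash
cat >> h.py <<'E'
def go(x,y,z=None,yaw=None):
    s=robot.state(); R=Rot.from_quat(s["orientation"]).as_matrix(); p=np.array(s["eef_pos"])
    t=np.array([x,y,p[2] if z is None else z])
    print("tcp",np.round(p,4),"tool y ang",round(float(np.degrees(np.arctan2(R[1,1],R[0,1]))),2),"zaxis",np.round(R[:,2],3),"tool shift cm",np.round(R.T@(t-p)*100,2))
E
python3 - <<'E'
from h import *
st(); go(.532,-.098)
im,d=shot("wrist","w1.png"); find("wrist",["lever_pad","lever","pawl","jaw","bottle_mid"])
a,_=shot("top","t2.png"); find("top",["plate"])
f=im.astype(int); r,g,b=f[...,0],f[...,1],f[...,2]
try: blob(im,(r>100)&(r>2.2*g),"wrist",.096,[.53,-.085,.096],150)
except Exception as e: print(e)
cv2.imwrite("pics/b.png",np.hstack([cv2.resize(im,(400,300)),cv2.resize(a,(400,300))])[:,:,::-1])
print(cams.get_calibration("wrist"))
E
```

```text
{'clock': 3.3, 'joints': [-0.47, 0.327, 0.375, 2.154, -0.186, 0.689, 0.151], 'eef_pos': [0.483, 0.032, 0.405], 'orientation': [0.663, 0.748, 0.0, 0.0], 'wrist_force': [0.407, 0.705, -0.156], 'finger_gap': 0.002}
tcp [0.4833 0.0324 0.4048] tool y ang 6.89 zaxis [ 0. -0. -1.] tool shift cm [-13.53   3.27   0.  ]
wrist lever_pad 0.66 [ 0.5307 -0.0333  0.1068]
wrist lever_pad 0.64 [0.7251 0.0631 0.0468]
wrist lever 0.97 [ 0.5327 -0.0341  0.1055]
wrist pawl 0.59 [ 0.5194 -0.0008  0.1031]
wrist jaw 0.67 [0.5137 0.1059 0.0481]
wrist bottle_mid 0.78 [0.5007 0.1503 0.1465]
top plate 0.6 [ 0.4781 -0.3464  0.0598]
wrist n 370 cen [290.8 261.2] [ 0.5328 -0.0495  0.096 ] rect [290.9 262.2] [48.  17.3] [ 0.5331 -0.0506  0.096 ]
{'mtx': array([[300.47377529,   0.        , 253.2560773 ],
       [  0.        , 300.47377529, 192.66261833],
       [  0.        ,   0.        ,   1.        ]]), 'position': array([0.47302409, 0.10979575, 0.37488372]), 'rotation': array([-0.15451257, -0.01008859,  0.06037181,  0.98609296])}
```

View pics/b.png

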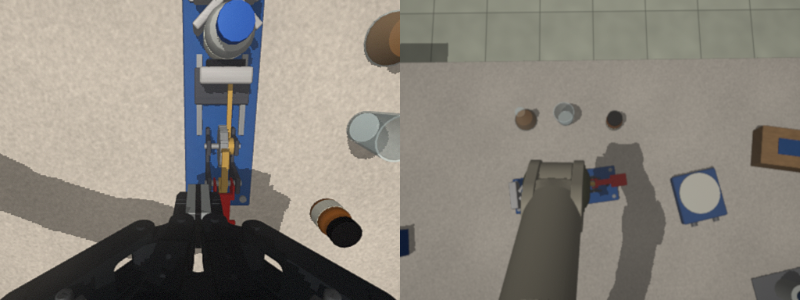

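Request:
{"op": "move_arm", "data": {
  "commands": [
    [[0,-4.5,1.1,0,0,0,0],[0,-4.5,1.1,0,0,0,0],[0,-4.5,1.1,0,0,0,0],[0,0,0,3,0,0,0],[0,0,0,3,0,0,0]]
  ]
}}

```text
clock: 4.2
eef_pos: [0.5329, -0.0997, 0.3445]
orientation: [0.664, 0.748, 0.001, 0.001]
wrist_force: [0.0, 1.9, -1.0]
finger_gap: -0.001
finger_force: 0.0
```

Run:
```python
from h import *
t=cv2.imread("pics/t2.png")[:,:,::-1].astype(int); r,g,b=t[...,0],t[...,1],t[...,2]
m=blob(t,(r>90)&(r>2*g),"top",.096,[.53,-.1,.096],40)
vu=np.argwhere(m); c=vu[vu[:,1]>=vu[:,1].max()-6]
print("end",ray("top",(vu[:,1].max()+.5,c[:,0].mean()),.096), "width rows",c[:,0].min(),c[:,0].max())
for ext in (lambda a:a,): pass
w1=cv2.imread("pics/w1.png")[:,:,::-1].astype(int)
m=(np.minimum(np.minimum(t[...,0],t[...,1]),t[...,2])>120)&(t.max(2)-t.min(2)<30)
try: blob(t,(b<1.15*r)&(g>150),"top",.054,[.479,-.347,.054],36)
except Exception as e: print(e, t[ :, :][tuple(int(q) for q in proj("top",[.479,-.347,.054])[::-1])])
st(); go(.532,-.1)
im,d=shot("wrist","w2.png"); s,_=shot("scene","s2.png")
cv2.imwrite("pics/c.png",np.hstack([cv2.resize(im,(400,300)),s[80:260,160:400][:, :].repeat(1,0) if 0 else cv2.resize(s[90:240,150:350],(400,300))])[:,:,::-1])
```

```text
top n 103 cen [280.6 230.7] [ 0.5306 -0.1022  0.096 ] rect [279.7 230.1] [12.2 17.4] [ 0.5322 -0.1001  0.096 ]
end [ 0.53242979 -0.12041958  0.096     ] width rows 223 235
top n 1970 cen [383.4 246.9] [ 0.4912 -0.3488  0.054 ] rect [383.2 246.9] [50.1 48.7] [ 0.4913 -0.3485  0.054 ]
{'clock': 4.2, 'joints': [-0.154, 0.481, 0.332, 2.093, -0.268, 0.605, 0.484], 'eef_pos': [0.533, -0.1, 0.345], 'orientation': [0.664, 0.748, 0.001, 0.001], 'wrist_force': [0.01, 1.898, -1.006], 'finger_gap': -0.001}
tcp [ 0.5329 -0.0997  0.3445] tool y ang 6.86 zaxis [ 0.003 -0.001 -1.   ] tool shift cm [-0.02 -0.09 -0.  ]
```

View pics/c.png

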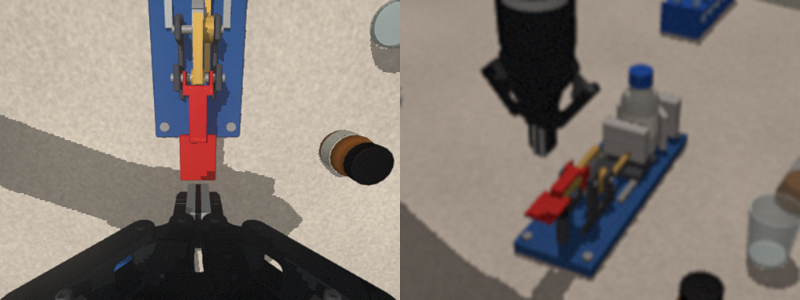

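Request:
{"op": "move_arm", "data": {
  "commands": [
    [[0,0,0,3,0,0,0],[0,0,0,2.5,0,0,0],[0,0,0,0.5,0,0,0],[0,0,0,0,0,0,0]]
  ]
}}

```text
clock: 4.7
eef_pos: [0.5327, -0.0978, 0.2851]
orientation: [0.663, 0.749, -0.0, -0.0]
wrist_force: [-0.4, 1.2, 0.5]
finger_gap: 0.003
finger_force: 0.0
```

Run:
```python
from h import *
im,d=shot("wrist","w3.png"); f=im.astype(int); r,g,b=f[...,0],f[...,1],f[...,2]
m=blob(im,(r>90)&(r>2.2*g),"wrist",.096,[.533,-.1,.096],120)
vu=np.argwhere(m); print(vu.min(0),vu.max(0)); st(); go(.532,-.1)
F=[]
for i in range(6):
    cams.get_image("top"); F.append(robot.state()["wrist_force"][2])
print(np.round(F,2))
```

```text
wrist n 5310 cen [254.4 186.8] [ 0.5294 -0.0676  0.096 ] rect [255.3 187.9] [ 61.4 136. ] [ 0.53   -0.0682  0.096 ]
[120 224] [257 285]
{'clock': 4.75, 'joints': [-0.11, 0.57, 0.271, 2.134, -0.321, 0.475, 0.53], 'eef_pos': [0.533, -0.098, 0.286], 'orientation': [0.663, 0.749, 0.0, 0.0], 'wrist_force': [0.601, -0.281, 1.304], 'finger_gap': 0.001}
tcp [ 0.5328 -0.0978  0.2858] tool y ang 7.01 zaxis [ 0.001 -0.    -1.   ] tool shift cm [-0.2  -0.11 -0.  ]
[-0.18  0.32 -0.34 -0.34  0.06  0.87]
```

View pics/w3.png

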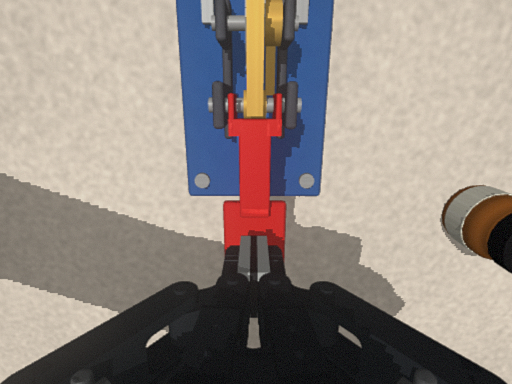

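Request:
{"op": "move_arm", "data": {
  "commands": [
    [[0,-0.1,-0.1,0.8,0,0,0],[0,0,0,0.4,0,0,0],[0,0,0,0,0,0,0],[0,0,0,0,0,0,0]]
  ]
}}

```text
clock: 5.45
eef_pos: [0.5315, -0.099, 0.2724]
orientation: [0.663, 0.749, -0.0, -0.0]
wrist_force: [0.6, -0.3, 0.0]
finger_gap: -0.001
finger_force: 0.0
```

Request:
{"op": "move_arm", "data": {
  "commands": [
    [[0,0,0,0.2,0,0,0],[0,0,0,0,0,0,0],[0,0,0,0,0,0,0]]
  ]
}}

```text
clock: 5.75
eef_pos: [0.5316, -0.0989, 0.2707]
orientation: [0.663, 0.749, -0.0, 0.0]
wrist_force: [-0.5, 0.1, 0.5]
finger_gap: -0.0
finger_force: 0.0
```

Request:
{"op": "move_arm", "data": {
  "commands": [
    [[0,0,0,0.2,0,0,0],[0,0,0,0,0,0,0],[0,0,0,0,0,0,0]]
  ]
}}

```text
clock: 6.05
eef_pos: [0.5317, -0.099, 0.2688]
orientation: [0.663, 0.749, 0.0, 0.0]
wrist_force: [-0.5, 0.2, 0.8]
finger_gap: 0.004
finger_force: 0.7
```

Request:
{"op": "move_arm", "data": {
  "commands": [
    [[0,0,0,0.2,0,0,0],[0,0,0,0,0,0,0],[0,0,0,0,0,0,0]]
  ]
}}

```text
clock: 6.35
eef_pos: [0.5317, -0.099, 0.2667]
orientation: [0.663, 0.749, 0.0, 0.0]
wrist_force: [0.8, -1.8, 0.9]
finger_gap: -0.001
finger_force: 0.8
```

Request:
{"op": "move_arm", "data": {
  "commands": [
    [[0,0,0,0.2,0,0,0],[0,0,0,0,0,0,0],[0,0,0,0,0,0,0]]
  ]
}}

```text
clock: 6.65
eef_pos: [0.5316, -0.099, 0.2646]
orientation: [0.663, 0.749, 0.0, 0.0]
wrist_force: [-1.0, -0.4, 1.8]
finger_gap: -0.001
finger_force: 0.8
```

Request:
{"op": "move_arm", "data": {
  "commands": [
    [[0,0,0,0.2,0,0,0],[0,0,0,0,0,0,0],[0,0,0,0,0,0,0]]
  ]
}}

```text
clock: 6.95
eef_pos: [0.5316, -0.0989, 0.2627]
orientation: [0.663, 0.749, -0.0, -0.0]
wrist_force: [0.7, -1.5, 1.3]
finger_gap: 0.003
finger_force: 0.9
```

Request:
{"op": "move_arm", "data": {
  "commands": [
    [[0,0,0,0.2,0,0,0],[0,0,0,0,0,0,0],[0,0,0,0,0,0,0]]
  ]
}}

```text
clock: 7.25
eef_pos: [0.5316, -0.0989, 0.2606]
orientation: [0.663, 0.749, -0.0, -0.0]
wrist_force: [0.5, -1.1, 1.2]
finger_gap: -0.0
finger_force: 0.9
```

Request:
{"op": "move_arm", "data": {
  "commands": [
    [[0,0,0,0.2,0,0,0],[0,0,0,0,0,0,0],[0,0,0,0,0,0,0]]
  ]
}}

```text
clock: 7.55
eef_pos: [0.5316, -0.0989, 0.2586]
orientation: [0.663, 0.749, -0.0, -0.0]
wrist_force: [0.6, -1.8, 1.8]
finger_gap: -0.006
finger_force: 1.0
```

Request:
{"op": "move_arm", "data": {
  "commands": [
    [[0,0,0,0.2,0,0,0],[0,0,0,0,0,0,0],[0,0,0,0,0,0,0]]
  ]
}}

```text
clock: 7.85
eef_pos: [0.5316, -0.099, 0.2566]
orientation: [0.663, 0.749, -0.0, 0.0]
wrist_force: [0.0, -1.0, 2.7]
finger_gap: -0.005
finger_force: 1.0
```

Request:
{"op": "move_arm", "data": {
  "commands": [
    [[0,0,0,0.2,0,0,0],[0,0,0,0,0,0,0],[0,0,0,0,0,0,0]]
  ]
}}

```text
clock: 8.15
eef_pos: [0.5316, -0.0989, 0.2547]
orientation: [0.663, 0.749, -0.0, -0.0]
wrist_force: [-0.4, -2.0, 1.6]
finger_gap: -0.005
finger_force: 1.1
```

Request:
{"op": "move_arm", "data": {
  "commands": [
    [[0,0,0,0.2,0,0,0],[0,0,0,0,0,0,0],[0,0,0,0,0,0,0]]
  ]
}}

```text
clock: 8.45
eef_pos: [0.5316, -0.0989, 0.2528]
orientation: [0.663, 0.749, 0.0, 0.0]
wrist_force: [-0.1, -1.3, 5.4]
finger_gap: -0.0
finger_force: 2.5
```

Request:
{"op": "move_arm", "data": {
  "commands": [
    [[0,0,0,0.2,0,0,0],[0,0,0,0.2,0,0,0],[0,0,0,0,0,0,0]]
  ]
}}

```text
clock: 8.75
eef_pos: [0.5316, -0.0987, 0.2486]
orientation: [0.663, 0.749, 0.0, -0.0]
wrist_force: [-0.2, -1.6, 4.2]
finger_gap: 0.0
finger_force: 2.3
```

Request:
{"op": "move_arm", "data": {
  "commands": [
    [[0,0,0,0.15,0,0,0],[0,0,0,0.15,0,0,0],[0,0,0,0,0,0,0]]
  ]
}}

```text
clock: 9.05
eef_pos: [0.5316, -0.0985, 0.2456]
orientation: [0.663, 0.749, 0.0, -0.0]
wrist_force: [0.0, 0.9, 4.9]
finger_gap: 0.001
finger_force: 1.8
```

Run:
```python
from h import *
shot("wrist","w4.png"); find("wrist",["jaw"]); st()
for i in range(8): shot("top")
shot("wrist","w5.png"); find("wrist",["jaw"]); s=robot.state(); print(s["finger_force"]);st()
a=cv2.imread("pics/w4.png");b=cv2.imread("pics/w5.png")
cv2.imwrite("pics/d.png",np.hstack([a[0:260,130:390],b[0:260,130:390]]))
```

```text
wrist jaw 0.87 [ 0.5355 -0.0009  0.0475]
{'clock': 9.15, 'joints': [-0.072, 0.633, 0.221, 2.157, -0.353, 0.386, 0.558], 'eef_pos': [0.532, -0.099, 0.246], 'orientation': [0.663, 0.749, 0.0, -0.0], 'wrist_force': [-0.275, 1.883, 4.746], 'finger_gap': -0.003}
wrist jaw 0.68 [ 0.5341 -0.002   0.0463]
1.800091853365302
{'clock': 9.65, 'joints': [-0.072, 0.633, 0.221, 2.156, -0.352, 0.386, 0.558], 'eef_pos': [0.532, -0.099, 0.246], 'orientation': [0.663, 0.749, 0.0, -0.0], 'wrist_force': [0.533, 1.847, 5.033], 'finger_gap': 0.002}
```

View pics/d.png

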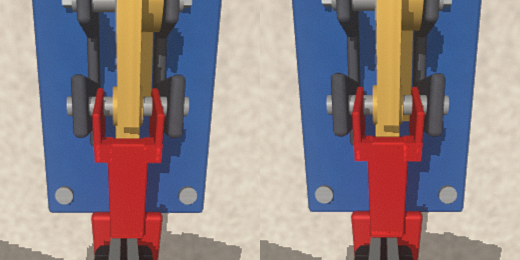

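The wrist view shows only the lever and pawl, so I'll use the scene camera for the jaw.

Run:
```python
from h import *
s,_=shot("scene","s3.png"); find("scene",["jaw"]); 
for i in range(5): shot("top")
s4,_=shot("scene","s4.png"); find("scene",["jaw"]); print(np.abs(s4.astype(int)-s)[150:270,240:330].mean())
a=cv2.imread("pics/s2.png"); u,v=map(int,proj("scene",[.515,.08,.08])); print(u,v)
c=lambda x:cv2.resize(x[v-50:v+50,u-45:u+45],(360,400),interpolation=cv2.INTER_CUBIC)
cv2.imwrite("pics/e.png",np.hstack([c(a),c(s4[:,:,::-1])])); st()
```

```text
scene jaw 0.71 [0.5217 0.0857 0.0521]
scene jaw 0.8 [0.527  0.0795 0.0544]
2.095030864197531
258 158
{'clock': 10.1, 'joints': [-0.072, 0.633, 0.221, 2.156, -0.352, 0.386, 0.558], 'eef_pos': [0.532, -0.099, 0.246], 'orientation': [0.663, 0.749, 0.0, 0.0], 'wrist_force': [-1.221, 1.479, 3.763], 'finger_gap': 0.003}
```

View pics/e.png

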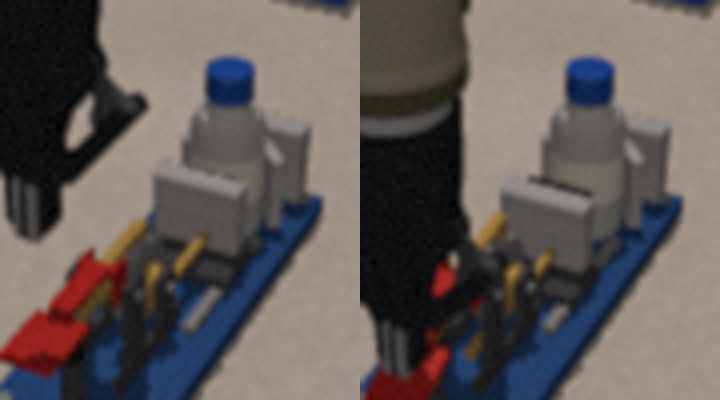

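The jaw is backing off: a gap to the bottle shows at about (560,185) in the right-hand crop. I'll hold the lever until the motion stops.

Request:
{"op": "move_arm", "data": {
  "commands": [
    [[0,0,0,0,0,0,0],[0,0,0,0,0,0,0],[0,0,0,0,0,0,0],[0,0,0,0,0,0,0],[0,0,0,0,0,0,0]]
  ]
}}

```text
clock: 10.6
eef_pos: [0.5316, -0.0989, 0.2457]
orientation: [0.663, 0.749, 0.0, 0.0]
wrist_force: [-0.2, 2.0, 3.9]
finger_gap: 0.002
finger_force: 1.8
```

Request:
{"op": "move_arm", "data": {
  "commands": [
    [[0,0,0,0,0,0,0],[0,0,0,0,0,0,0],[0,0,0,0,0,0,0],[0,0,0,0,0,0,0],[0,0,0,0,0,0,0]]
  ]
}}

```text
clock: 11.1
eef_pos: [0.5316, -0.0989, 0.2457]
orientation: [0.663, 0.749, -0.0, 0.0]
wrist_force: [-0.6, 1.7, 3.8]
finger_gap: -0.0
finger_force: 1.8
```

Request:
{"op": "move_arm", "data": {
  "commands": [
    [[0,0,0,0,0,0,0],[0,0,0,0,0,0,0],[0,0,0,0,0,0,0],[0,0,0,0,0,0,0],[0,0,0,0,0,0,0]]
  ]
}}

```text
clock: 11.6
eef_pos: [0.5316, -0.0989, 0.2457]
orientation: [0.663, 0.749, 0.0, -0.0]
wrist_force: [-0.3, 1.7, 4.6]
finger_gap: 0.001
finger_force: 1.8
```

Run:
```python
from h import *
s,_=shot("scene","s5.png"); find("scene",["jaw"]); 
for i in range(9): shot("top")
s4,_=shot("scene","s6.png"); find("scene",["jaw"])
old=cv2.imread("pics/s4.png")[:,:,::-1]; u,v=258,158
g=lambda x:cv2.cvtColor(np.ascontiguousarray(x),cv2.COLOR_RGB2GRAY)
ref=g(cv2.imread("pics/s2.png")[:,:,::-1])
# jaw plate template from s2: crop px (155..245,165..255)/4 
for n in ("s2","s3","s4","s5","s6"):
    im=g(cv2.imread(f"pics/{n}.png"))
    T=g(s4)[v-50+46:v-50+68,u-45+36:u-45+60] if 0 else ref[v-50+41:v-50+62,u-45+38:u-45+62]
    m=cv2.matchTemplate(im[v-50:v+50,u-45:u+45],T,cv2.TM_CCOEFF_NORMED); print(n,cv2.minMaxLoc(m)[1:4:2])
print("predicted 30mm px",np.array(proj("scene",[.515,.08,.08]))-proj("scene",[.515+.0037,.08-.0298,.08])); st()
c=lambda x:cv2.resize(x[v-50:v+50,u-45:u+45],(360,400),interpolation=cv2.INTER_CUBIC)
cv2.imwrite("pics/f.png",c(s4[:,:,::-1]))
```

```text
scene jaw 0.56 [0.5302 0.0716 0.053 ]
scene jaw 0.6 [0.5276 0.0739 0.0529]
s2 (0.9968788027763367, (38, 41))
s3 (0.9247880578041077, (36, 44))
s4 (0.909681499004364, (35, 45))
s5 (0.8567097783088684, (33, 46))
s6 (0.8593601584434509, (33, 46))
predicted 30mm px [ 4.86524927 -5.75042083]
{'clock': 12.25, 'joints': [-0.072, 0.633, 0.221, 2.156, -0.352, 0.386, 0.558], 'eef_pos': [0.532, -0.099, 0.246], 'orientation': [0.663, 0.749, 0.0, 0.0], 'wrist_force': [-1.174, 1.36, 4.488], 'finger_gap': 0.003}
```

View pics/f.png

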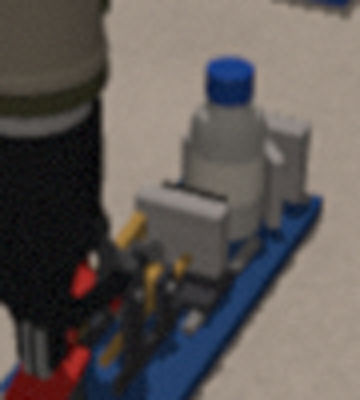

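The jaw has shifted (5,5) px, which matches the 30 mm predicted, and it has stopped. Next I release the lever and move over the cap.

Request:
{"op": "move_arm", "data": {
  "commands": [
    [[0,0,0,-1,0,0,0],[0,0,0,-2,0,0,0],[0,0,0,-4,0,0,0],[0,0,0,-4,0,0,0],[8.5,0,0,-2,0,0,0]]
  ]
}}

```text
clock: 12.75
eef_pos: [0.5315, -0.0995, 0.379]
orientation: [0.663, 0.749, 0.001, 0.001]
wrist_force: [0.7, -0.3, -0.6]
finger_gap: 0.158
finger_force: 0.0
```

Request:
{"op": "move_arm", "data": {
  "commands": [
    [[8.5,4.3,0,0,0,0,0],[8.5,4.3,0,0,0,0,0],[8.5,4.3,0,0,0,0,0],[8.5,4.3,0,0,0,0,0],[8.5,4.3,0,0,0,0,0]]
  ]
}}

```text
clock: 13.25
eef_pos: [0.5048, 0.1157, 0.3762]
orientation: [0.663, 0.749, -0.0, 0.0]
wrist_force: [0.6, 0.2, 0.4]
finger_gap: 0.986
finger_force: 0.0
```

Request:
{"op": "move_arm", "data": {
  "commands": [
    [[8.5,4.3,0,0,0,0,0],[8.5,0,0,0,0,0,0],[8.5,0,0,0,0,0,0]]
  ]
}}

```text
clock: 13.55
eef_pos: [0.4998, 0.158, 0.3758]
orientation: [0.662, 0.75, -0.0, 0.0]
wrist_force: [0.3, -0.4, 0.5]
finger_gap: 1.002
finger_force: 0.0
```

Run:
```python
from h import *
st(); go(.5005,.1592,.291)
im,d=shot("wrist","w6.png"); find("wrist",["bottle_mid","jaw"]); shot("scene"); find("scene",["jaw"])
f=im.astype(int); r,g,b=f[...,0],f[...,1],f[...,2]
m=blob(im,(b>80)&(b>1.6*r),"wrist",.143,[.5005,.159,.143],45)
pts=np.argwhere(m)[:,::-1]; print("depth med",np.median(d[m]), (pts.min(0),pts.max(0)))
e=cv2.fitEllipse(cv2.convexHull(pts.astype(np.float32))); print(e, ray("wrist",e[0],.143))
```

```text
{'clock': 13.55, 'joints': [-0.689, 0.42, 0.379, 2.103, -0.248, 0.661, -0.019], 'eef_pos': [0.5, 0.158, 0.376], 'orientation': [0.662, 0.75, -0.0, 0.0], 'wrist_force': [0.261, -0.368, 0.465], 'finger_gap': 1.002}
tcp [0.4998 0.158  0.3758] tool y ang 7.14 zaxis [-0. -0. -1.] tool shift cm [0.11 0.09 8.48]
wrist bottle_mid 0.98 [0.4999 0.1684 0.1151]
wrist jaw 0.86 [0.5172 0.0895 0.0765]
wrist jaw 0.48 [0.5106 0.088  0.0281]
scene jaw 0.73 [0.5273 0.0747 0.0568]
scene jaw 0.22 [0.7466 0.0466 0.0505]
wrist n 1860 cen [255.8 205.6] [0.5014 0.1592 0.143 ] rect [257.4 205.3] [46.7 50.5] [0.5025 0.1596 0.143 ]
depth med 0.21624902 (array([232, 180]), array([280, 230]))
((255.43313598632812, 205.80010986328125), (48.64886474609375, 52.231590270996094), 35.8748779296875) [0.50112311 0.15901593 0.143     ]
```

View pics/w6.png

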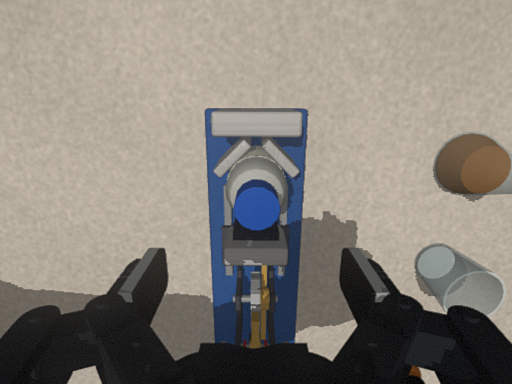

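The cap is centred between the fingers at about (256,206), and the jaw is clear of the bottle at about (254,245). I'll descend and grip.

Request:
{"op": "move_arm", "data": {
  "commands": [
    [[8.5,0.1,0.13,3,0,0,0],[8.5,0,0,3,0,0,0],[8.5,0,0,2,0,0,0],[8.5,0,0,0.4,0,0,0],[8.5,0,0,0,0,0,0]]
  ]
}}

```text
clock: 14.3
eef_pos: [0.5016, 0.1575, 0.2915]
orientation: [0.663, 0.748, -0.001, -0.0]
wrist_force: [-0.1, 0.4, 0.2]
finger_gap: 0.994
finger_force: 0.0
```

Request:
{"op": "move_arm", "data": {
  "commands": [
    [[2.5,0,0,0,0,0,0],[2.5,0,0,0,0,0,0],[2.5,0,0,0,0,0,0],[2.5,0,0,0,0,0,0],[2.5,0,0,0,0,0,0]]
  ]
}}

```text
clock: 14.8
eef_pos: [0.5017, 0.1584, 0.2926]
orientation: [0.663, 0.749, 0.001, 0.0]
wrist_force: [-0.9, -0.2, 7.5]
finger_gap: 0.377
finger_force: 58.8
```

Request:
{"op": "move_arm", "data": {
  "commands": [
    [[2.5,0,0,0,0,0,0],[2.5,0,0,0,0,0,0],[2.5,0,0,0,0,0,0],[2.5,0,0,0,0,0,0]]
  ]
}}

```text
clock: 15.2
eef_pos: [0.5017, 0.1584, 0.2927]
orientation: [0.663, 0.749, 0.001, 0.0]
wrist_force: [-0.4, -0.1, 7.2]
finger_gap: 0.376
finger_force: 58.8
```

Request:
{"op": "move_arm", "data": {
  "commands": [
    [[2.5,0,0,-0.5,0,0,0],[2.5,0,0,-1,0,0,0],[2.5,0,0,-2,0,0,0],[2.5,0,0,-3,0,0,0],[2.5,0,0,-3,0,0,0]]
  ]
}}

```text
clock: 15.7
eef_pos: [0.501, 0.1581, 0.388]
orientation: [0.663, 0.749, -0.001, -0.0]
wrist_force: [1.4, 1.1, -2.5]
finger_gap: 0.376
finger_force: 60.0
```

Request:
{"op": "move_arm", "data": {
  "commands": [
    [[2.5,0,0,-3,0,0,0],[2.5,0,0,-2,0,0,0],[2.5,0,0,-0.5,0,0,0],[2.5,0,0,0,0,0,0],[2.5,0,0,0,0,0,0]]
  ]
}}

```text
clock: 16.2
eef_pos: [0.5009, 0.1584, 0.4409]
orientation: [0.663, 0.749, -0.001, -0.0]
wrist_force: [0.2, 0.1, -3.0]
finger_gap: 0.38
finger_force: 60.2
```

Request:
{"op": "move_arm", "data": {
  "commands": [
    [[2.5,-1,-0.1,0,0,0,0],[2.5,-2,-0.3,0,0,0,0],[2.5,-3,-0.5,0,0,0,0],[2.5,-4,-0.6,0,0,0,0],[2.5,-4,-0.6,0,0,0,0]]
  ]
}}

```text
clock: 16.7
eef_pos: [0.4971, 0.015, 0.4408]
orientation: [0.662, 0.749, -0.001, -0.0]
wrist_force: [1.7, 0.3, -2.0]
finger_gap: 0.38
finger_force: 60.2
```

Request:
{"op": "move_arm", "data": {
  "commands": [
    [[2.5,-4,-0.6,0,0,0,0],[2.5,-4,-0.6,0,0,0,0],[2.5,-4,-0.6,0,0,0,0],[2.5,-4,-0.6,0,0,0,0],[2.5,-4,-0.6,0,0,0,0]]
  ]
}}

```text
clock: 17.2
eef_pos: [0.4912, -0.1876, 0.4408]
orientation: [0.663, 0.749, -0.001, -0.001]
wrist_force: [0.5, 1.0, -1.9]
finger_gap: 0.376
finger_force: 60.2
```

Request:
{"op": "move_arm", "data": {
  "commands": [
    [[2.5,-4,-0.6,0,0,0,0],[2.5,-4,-0.6,0,0,0,0],[2.5,-3,-0.4,0,0,0,0],[2.5,-2,-0.3,0,0,0,0],[2.5,-1,-0.2,0,0,0,0]]
  ]
}}

```text
clock: 17.7
eef_pos: [0.4871, -0.3295, 0.4407]
orientation: [0.664, 0.748, -0.001, -0.001]
wrist_force: [0.2, -0.2, -3.2]
finger_gap: 0.373
finger_force: 60.2
```

Request:
{"op": "move_arm", "data": {
  "commands": [
    [[2.5,0,0,0,0,0,0],[2.5,0,0,0,0,0,0],[2.5,0,0,0,0,0,0]]
  ]
}}

```text
clock: 18.0
eef_pos: [0.4886, -0.3256, 0.4414]
orientation: [0.662, 0.749, 0.0, -0.0]
wrist_force: [0.6, -0.0, -2.3]
finger_gap: 0.375
finger_force: 60.2
```

Run:
```python
from h import *
st()
im,d=shot("wrist","w7.png"); find("wrist",["plate","bottle_mid"]); s,ds=shot("scene","s7.png"); find("scene",["bottle_mid","plate","jaw"])
t,_=shot("top","t7.png"); 
# plate pixels from s0-style colour in scene
f=s.astype(int); r,g,b=f[...,0],f[...,1],f[...,2]
try: blob(s,(b>.8*r)&(b<1.15*r)&(g>120),"scene",.054,[.491,-.349,.054],60)
except Exception as e: print(e)
cv2.imwrite("pics/g.png",np.hstack([cv2.resize(im,(400,300)),cv2.resize(s,(400,300))])[:,:,::-1])
go(.491,-.3485)
```

```text
{'clock': 18.0, 'joints': [0.145, 0.425, 0.495, 1.904, -0.258, 0.876, 0.893], 'eef_pos': [0.489, -0.326, 0.441], 'orientation': [0.662, 0.749, 0.0, -0.0], 'wrist_force': [0.58, -0.01, -2.281], 'finger_gap': 0.375}
wrist plate 0.63 [ 0.4659 -0.3201  0.045 ]
wrist bottle_mid 0.67 [ 0.4905 -0.314   0.2741]
scene bottle_mid 0.72 [ 0.5078 -0.3378  0.2318]
scene plate 0.58 [ 0.5052 -0.3701  0.045 ]
scene jaw 0.88 [0.5274 0.072  0.0567]
scene jaw 0.7 [ 0.7344 -0.1102  0.0501]
scene n 1678 cen [170.2 260.3] [ 0.5398 -0.2901  0.054 ] rect [168.4 265.1] [113.9  42.2] [ 0.5452 -0.301   0.054 ]
tcp [ 0.4884 -0.3266  0.4418] tool y ang 7.02 zaxis [ 0. -0. -1.] tool shift cm [-2.2  -0.01  0.  ]
```

View pics/g.png

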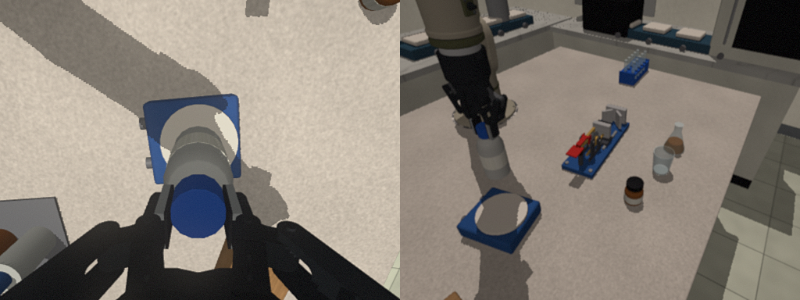

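The bottle is held and hangs upright above the plate. I'll cross-check the plate centre in the earlier unobstructed pictures.

Run:
```python
from h import *
for cam,n,rad in(("scene","s2",75),("top","t2",40)):
    s=cv2.imread(f"pics/{n}.png")[:,:,::-1]; f=s.astype(int)
    hsv=cv2.cvtColor(np.ascontiguousarray(s),cv2.COLOR_RGB2HSV)
    u,v=map(int,proj(cam,[.491,-.349,.054])); print(cam,u,v,f[v,u],f[v,u-8],f[v,u+8])
    ref=f[v,u]; m=blob(s,(np.abs(f-ref).max(2)<35),cam,.054,[.491,-.349,.054],rad)
    hull=cv2.convexHull(np.argwhere(m)[:,::-1].astype(np.float32)); W=np.array([ray(cam,p[0],.054)[:2] for p in hull],np.float32)
    print(cv2.minEnclosingCircle(W), cv2.fitEllipse(W))
```

```text
scene 129 269 [185 171 158] [184 170 157] [183 171 156]
scene n 6512 cen [110.5 275.1] [ 0.4704 -0.3775  0.054 ] rect [115.7 284.4] [149.5 108.4] [ 0.4954 -0.3866  0.054 ]
((0.46101224422454834, -0.3245510756969452), 0.20120730996131897) ((0.46239984035491943, -0.3221254348754883), (0.2714490592479706, 0.4026283621788025), 61.86648941040039)
top 383 247 [164 161 150] [164 161 150] [163 160 149]
top n 2081 cen [383.4 246.8] [ 0.4915 -0.349   0.054 ] rect [383.5 247. ] [51.6 50.2] [ 0.4911 -0.3492  0.054 ]
((0.4919678568840027, -0.34891122579574585), 0.06148206815123558) ((0.4919990003108978, -0.34907403588294983), (0.12172547727823257, 0.12226216495037079), 46.52799606323242)
```

Request:
{"op": "move_arm", "data": {
  "commands": [
    [[2.5,-1.3,0.1,1,0,0,0],[2.5,-1,0,2,0,0,0],[2.5,0,0,3,0,0,0],[2.5,0,0,2,0,0,0],[2.5,0,0,1,0,0,0]]
  ]
}}

```text
clock: 18.9
eef_pos: [0.4918, -0.35, 0.3493]
orientation: [0.663, 0.749, -0.0, -0.001]
wrist_force: [-0.2, 0.2, -1.5]
finger_gap: 0.375
finger_force: 60.2
```

Request:
{"op": "move_arm", "data": {
  "commands": [
    [[2.5,0,0,0.5,0,0,0],[2.5,0,0,0.5,0,0,0],[2.5,0,0,0.3,0,0,0],[2.5,0,0,0,0,0,0],[2.5,0,0,0,0,0,0]]
  ]
}}

```text
clock: 19.4
eef_pos: [0.4922, -0.3497, 0.3393]
orientation: [0.663, 0.749, 0.0, 0.0]
wrist_force: [-0.2, -0.0, -1.4]
finger_gap: 0.378
finger_force: 60.2
```

Run:
```python
from h import *
go(.492,-.349,.3287); st()
s,_=shot("scene","s8.png")
u,v=map(int,proj("scene",[.492,-.349,.1])); print(u,v)
cv2.imwrite("pics/h.png",cv2.resize(s[v-70:v+70,u-70:u+70],(560,560),interpolation=cv2.INTER_CUBIC)[:,:,::-1])
```

```text
tcp [ 0.4922 -0.3497  0.3393] tool y ang 6.99 zaxis [ 0.001 -0.    -1.   ] tool shift cm [ 0.07 -0.02  1.06]
{'clock': 19.4, 'joints': [0.244, 0.566, 0.418, 1.963, -0.353, 0.682, 1.003], 'eef_pos': [0.492, -0.35, 0.339], 'orientation': [0.663, 0.749, 0.0, 0.0], 'wrist_force': [-0.248, -0.036, -1.422], 'finger_gap': 0.378}
124 253
```

View pics/h.png

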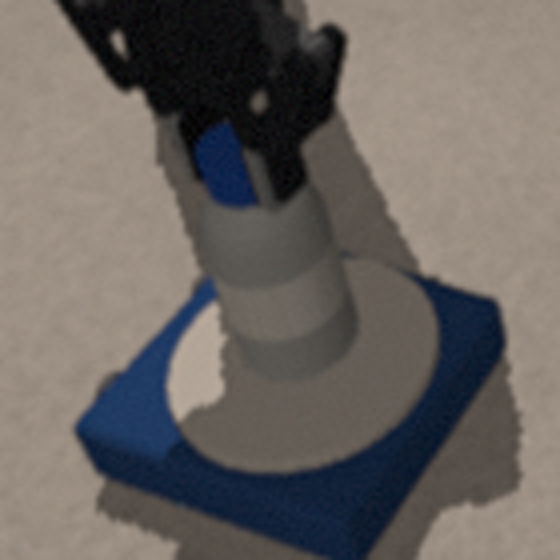

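The bottle hangs upright about 1 cm above the middle of the plate. I'll lower it slowly by feel.

Request:
{"op": "move_arm", "data": {
  "commands": [
    [[2.5,0,0,0.3,0,0,0],[2.5,0,0,0.2,0,0,0],[2.5,0,0,0.2,0,0,0],[2.5,0,0,0,0,0,0],[2.5,0,0,0,0,0,0]]
  ]
}}

```text
clock: 19.95
eef_pos: [0.4921, -0.3496, 0.3316]
orientation: [0.663, 0.749, -0.0, -0.0]
wrist_force: [0.4, 0.8, -2.5]
finger_gap: 0.376
finger_force: 60.2
```

Request:
{"op": "move_arm", "data": {
  "commands": [
    [[2.5,0,0,0.1,0,0,0],[2.5,0,0,0,0,0,0],[2.5,0,0,0,0,0,0]]
  ]
}}

```text
clock: 20.25
eef_pos: [0.4921, -0.3496, 0.3307]
orientation: [0.663, 0.749, -0.0, 0.0]
wrist_force: [0.0, -0.9, -2.3]
finger_gap: 0.38
finger_force: 60.2
```

Request:
{"op": "move_arm", "data": {
  "commands": [
    [[2.5,0,0,0.1,0,0,0],[2.5,0,0,0,0,0,0],[2.5,0,0,0,0,0,0]]
  ]
}}

```text
clock: 20.55
eef_pos: [0.4921, -0.3496, 0.3297]
orientation: [0.663, 0.749, 0.0, -0.0]
wrist_force: [-0.3, 0.5, -1.4]
finger_gap: 0.379
finger_force: 60.2
```

Request:
{"op": "move_arm", "data": {
  "commands": [
    [[2.5,0,0,0.1,0,0,0],[2.5,0,0,0,0,0,0],[2.5,0,0,0,0,0,0]]
  ]
}}

```text
clock: 20.85
eef_pos: [0.4922, -0.3496, 0.3288]
orientation: [0.663, 0.749, 0.0, 0.0]
wrist_force: [0.0, -0.1, -0.9]
finger_gap: 0.379
finger_force: 60.3
```

Request:
{"op": "move_arm", "data": {
  "commands": [
    [[2.5,0,0,0.05,0,0,0],[2.5,0,0,0,0,0,0],[2.5,0,0,0,0,0,0]]
  ]
}}

```text
clock: 21.15
eef_pos: [0.4922, -0.3498, 0.3287]
orientation: [0.663, 0.749, 0.0, 0.0]
wrist_force: [-0.7, 0.9, 6.4]
finger_gap: 0.375
finger_force: 61.0
```

Request:
{"op": "move_arm", "data": {
  "commands": [
    [[2.5,0,0,0.05,0,0,0],[2.5,0,0,0,0,0,0],[2.5,0,0,0,0,0,0]]
  ]
}}

```text
clock: 21.45
eef_pos: [0.4922, -0.3498, 0.3287]
orientation: [0.663, 0.749, 0.0, 0.001]
wrist_force: [-1.3, 1.5, 10.2]
finger_gap: 0.375
finger_force: 61.7
```

Request:
{"op": "move_arm", "data": {
  "commands": [
    [[2.5,0,0,-0.08,0,0,0],[4,0,0,0,0,0,0],[5,0,0,0,0,0,0],[8.5,0,0,0,0,0,0],[8.5,0,0,0,0,0,0]]
  ]
}}

```text
clock: 21.95
eef_pos: [0.4921, -0.3496, 0.3283]
orientation: [0.663, 0.749, -0.0, -0.0]
wrist_force: [-0.7, 0.1, -0.4]
finger_gap: 0.898
finger_force: 0.0
```

Request:
{"op": "move_arm", "data": {
  "commands": [
    [[8.5,0,0,0,0,0,0],[8.5,0,0,0,0,0,0],[8.5,0,0,-1,0,0,0],[8.5,0,0,-3,0,0,0],[8.5,0,0,-4,0,0,0]]
  ]
}}

```text
clock: 22.45
eef_pos: [0.4918, -0.3493, 0.4086]
orientation: [0.663, 0.749, -0.0, -0.002]
wrist_force: [0.3, -0.4, 1.0]
finger_gap: 0.994
finger_force: 0.0
```

Request:
{"op": "move_arm", "data": {
  "commands": [
    [[8.5,0,0,-4,0,0,0],[8.5,0,0,-3,0,0,0],[8.5,0,0,0,0,0,0],[8.5,0,0,0,0,0,0],[8.5,0,0,0,0,0,0]]
  ]
}}

```text
clock: 22.95
eef_pos: [0.4919, -0.3492, 0.4779]
orientation: [0.663, 0.749, -0.0, -0.001]
wrist_force: [0.5, -0.2, -0.3]
finger_gap: 0.995
finger_force: 0.0
```

Run:
```python
from h import *
st()
im,d=shot("wrist","w9.png"); find("wrist",["bottle_mid","plate"]); 
f=im.astype(int); r,g,b=f[...,0],f[...,1],f[...,2]
blob(im,(b>70)&(b>1.6*r),"wrist",.179,[.492,-.349,.179],40)
s,_=shot("scene","s9.png"); find("scene",["bottle_mid","jaw","flask","beaker","jar"])
f=s.astype(int); r,g,b=f[...,0],f[...,1],f[...,2]
blob(s,(b>70)&(b>1.6*r),"scene",.168,[.492,-.349,.168],18)
```

```text
{'clock': 22.95, 'joints': [0.164, 0.41, 0.516, 1.826, -0.241, 0.969, 0.905], 'eef_pos': [0.492, -0.349, 0.478], 'orientation': [0.663, 0.749, -0.0, -0.001], 'wrist_force': [0.534, -0.247, -0.285], 'finger_gap': 0.995}
wrist bottle_mid 0.79 [ 0.4913 -0.3391  0.1511]
wrist bottle_mid 0.29 [ 0.467  -0.3343  0.0441]
wrist plate 0.7 [ 0.4695 -0.3296  0.047 ]
wrist n 1041 cen [254.  182.2] [ 0.4916 -0.3469  0.179 ] rect [254.  181.5] [37. 34.] [ 0.4915 -0.3462  0.179 ]
scene bottle_mid 0.57 [ 0.5086 -0.3586  0.1305]
scene jaw 0.59 [0.529  0.0721 0.0561]
scene jaw 0.24 [0.5364 0.0153 0.0274]
scene flask 0.7 [0.7534 0.1723 0.0461]
scene beaker 0.94 [0.7487 0.0466 0.0501]
scene jar 0.88 [ 0.733  -0.1109  0.0488]
scene jar 0.29 [ 0.5218 -0.3829  0.0407]
scene n 112 cen [112.9 231.8] [ 0.4955 -0.3591  0.168 ] rect [113.4 231.3] [16.1 11.2] [ 0.4953 -0.3579  0.168 ]
```

The bottle stands upright in the middle of the plate, the jaw is fully back, and the bystanders haven't moved.

```bash
python3 -c "
from workcell import robot
print(robot.finish_job())"
```

```text
the job is handed in; nothing more can be done
None
```

The job is handed in: the jaw ran fully back with about 5 N on the lever, and the bottle now stands upright within a few millimetres of the plate's centre, released, with the other glassware untouched.

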